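Key the pot chuck onto the banding wheel

ROBOT

A 6-joint arm with a two-finger parallel gripper is mounted at the origin on a cart in front of the work surface, level with it; the furniture and walls round the work are solid. World frame = base frame: x ahead of the robot, y to its left, z up, the work surface at z = 0. Lengths are in m, angles in degrees, forces in N, time in s.
With the tool pointing down it reaches from about 0.35 to 0.875 m from the base axis. Payload 4.2 kg.
Tool frame: the origin (TCP) lies midway between the tips of the shut fingers; the grasp point (between the pads) lies 19 mm behind it; z points along the fingers, y is the line along which they close (so a half turn about z gives the same grasp; the last joint's range is limited). The gripper opens to 87 mm and grips with 3 to 60 N. Pads are 19 mm wide; open, the fingers measure 117 mm over their backs; the gripper's body (75 mm by 190 mm) begins 51 mm behind the grasp point.
Start: joints at [-53.423, 22.042, 0.453, 0, -68.411, -14.817], TCP at [0.232, -0.58, 0.194] pointing down, gripper open.
Joint ranges: [-179.83, 179.83], [-69.29, 118.12], [-61.27, 80.66], [-181.25, 117.63], [-171.15, -9.14], [-177.46, 177.46]. Speed limits (degrees/s): [159.86, 159.86, 180, 180, 180, 180].

INTERFACE

Orientations are given as a 3x3 rotation matrix whose columns are the frame's x, y, z axes.
In Python, from station import sense, capture, finish_job, silhouettes, landmark_of gives the robot as it stands.
- The arm moves only by the tool step_arm, never from a script. Its arguments are lists of equal length, an entry for each row: "linear": the shift along the tool's x, y, z in mm, a list of three; "delta_rot": the turn, a rotation vector about the tool's x, y, z in rad, a list of three; "grip": the finger opening in mm, from 0 to 87. A call has 1 to 10 rows; each row shifts and turns the commanded pose from where the row before left it, along the tool's axes as they then stand; what a row does not reach is not made up. A row lasts 1/8 s, in which the tool goes at most 62.5 mm and 10.7 degrees, less where a joint would pass 70% of its speed; a pose out of reach is approached as far as the arm can. A call with a gripper value outside its range is refused whole. The fingers move at their own pace and stop on an object; the grip force is fixed at half the most. Time passes only in rows, so rows that do not move let the fingers close. It gives the time, the measured TCP pose, the force, the opening and the grip force at its end, in the units of the state.
- sense(): the state, without advancing time (a new reading comes with each control period).
- capture(name): name is "scene" or "top"; returns a dict with "img" (400x640x3 uint8, red, green, blue), "fx", "fy", "cx", "cy" (pixels), "k1" (the pictures are not rectified: a ray, as slopes to the right and down, at radius r is drawn at 1 + k1 r^2 times it, then the intrinsics apply), "world_to_cam" (4x4, takes a point from world to camera coordinates). Camera axes: x right, y up, looking along -z (the intrinsics and any distortion apply to the point x, -y, -z); pixel columns grow to the right and rows downward; lengths in m; the calibration is good to about 2 mm. A picture is of the moment at which its call begins. There is no depth.
- finish_job(): hands the job in; it is judged then, once.
Trained networks look in the newest picture that a camera, given by its name, has taken for a name from the list of things; names that differ only in an ending like _2 or _b are one class to them, and where a whole thing is asked for, a point or a joint stands for the part that bears it (a point fixed in the world has none). Each returns a list of dicts, best first, with "score" (0 to 1); they miss things now and then, are a little off and sometimes report something else, mostly with a low value. They report only what shows in the picture. A call takes as long as a camera call. They do not tell look-alikes from the thing itself.
- silhouettes(camera, label): "mask" (400x640 bool, what is visible of it) and "point" ([column, row] in pixels, amid what is visible of it).
- landmark_of(camera, label): "point" ([column, row] in pixels: a listed point, or the origin of a listed thing).
The state is a dict: "time_s": time; "joints": joint angles; "joint_velocities": joint speeds; "effort": joint torques, N m; "tcp_pos": TCP position; "ee_rot": TCP orientation; "wrist_force": force on the tool from outside, world axes, zero at the start; "moment": the same for the moment, N m; "gripper_width": opening from 0.0 (shut) to 1.0 (fully open); "gripper_force": force on a finger pad.
Only numpy, scipy, OpenCV 4.12 (cv2) and the standard library are available. Lean on these libraries where they do the work, as an engineer would, in place of code of your own. Each camera call takes 0.05 s, during which the arm holds its last target. There are 200 camera calls.

TASK

The pot chuck (the plywood disc with three rubber studs) sits on top of the banding wheel's drive pin instead of down on the wheel. Gently push one of its upright studs round with a fingertip until the notch in the chuck's edge stands over the pin, then press the chuck down until it is fully home. Only push and press it: do not lift it or squeeze its studs, and leave the pots and tools around it where they are.

Things in the scene. Friction and masses are not known exactly. Their poses are not given: they have to be found in the camera images.
- wheel: banding wheel (potter's turntable) fixed to the board, its head locked so that it cannot turn: round pale head 214 mm in diameter, top face 91 mm above the board. Origin at the centre of its foot on the board, on the wheel's vertical axis; x points to the drive pin; z up
- drive_pin (a point): steel drive pin, 10 mm thick, lying on the wheel's head and pointing inward along a radius from a dark steel block (14.5 mm high, 26 mm wide, 88 to 106 mm from the axis, always in view). It reaches in to 69 mm from the axis; this point is on its centre line, 77 mm from the axis, 5 mm above the head. Its upper side is round: pressed within about 2 mm of it, the notch centres itself
- chuck_notch (a point): middle of the notch in the edge of the chuck, a plywood disc 172 mm in diameter, 12 mm thick, on the wheel's axis. The notch is cut right through the edge, 14 mm wide, parallel sides, from 67 mm from the axis outward; this point is 77 mm from the axis, half-way through the thickness. At the start the disc's top face is 113.5 mm above the board and its underside 10.5 mm above the head, just over the pin
- chuck_boss (a point): centre of the flat top of the aluminium boss in the middle of the chuck, 44 mm across and 10 mm higher than the disc; on the axis. A place to press: there are 49 mm from the axis to each stud's near side
- stud_left: one of three equal upright studs of black rubber on the chuck, 17 mm thick and 34 mm tall on a 22 mm steel washer, 58 mm from the chuck's axis, 60 degrees counterclockwise (seen from above) from the notch; origin at the stud's foot on the disc's top face, z up, x away from the chuck's axis
- stud_back: one of three equal upright studs of black rubber on the chuck, 17 mm thick and 34 mm tall on a 22 mm steel washer, 58 mm from the chuck's axis, opposite the notch; origin at the stud's foot on the disc's top face, z up, x away from the chuck's axis
- stud_right: one of three equal upright studs of black rubber on the chuck, 17 mm thick and 34 mm tall on a 22 mm steel washer, 58 mm from the chuck's axis, 60 degrees clockwise (seen from above) from the notch; origin at the stud's foot on the disc's top face, z up, x away from the chuck's axis
- chuck (a joint): angle of the chuck on the wheel, rad, counterclockwise seen from above; the notch stands over the pin at 0 and at 6.283 (it starts somewhere from 0.7 to 5.58 and may be turned either way). It turns stiffly: about 2 N at a stud, and it stays where it is left
- chuck_drop (a joint): how far the chuck has gone down, m: 0 at the start, 0.010 fully home (negative: lifted). A rubber ring on the wheel's 24 mm spigot holds the chuck tightly, so it does not drop by itself: it goes down under a press of about 6 N and stays down. While the notch is not over the pin, the pin stops it: pressed there it gives a few mm at most
- clay_pot: small unglazed clay pot with a collar rim, 56 mm across, 60 mm high, standing on the board; bystander, origin at the centre of its foot
- round_pot: small round-bellied grey-green pot, 58 mm across, 46 mm high, standing on the board; bystander, origin at the centre of its foot
- sand_block: cork sanding block 42 x 70 x 26 mm on the board; bystander, origin under its centre. Between it and the robot's base stands a fixed obstacle: a big red-brown pot with an orange pot lying tilted in its mouth, centre near x 0.30, y 0.47, about 270 mm high: pass over it or round it
- loop_tool: wooden-handled loop tool 170 mm long, 16 mm high, lying along its y on the board; bystander, origin under its centre
Mind the look-alikes: they are no part of the job. Of the things that look like the wheel, the larger one is meant.

How it is judged (in metres and radians):
At the end, for the whole second after the job is handed in: The chuck is pressed at least 8.5 mm of its 10 mm down, its notch within 4 mm of the drive pin (seen from above), and is not turning (value of joint chuck_drop above 0.0085 m and horizontal distance between chuck_notch and drive_pin below 0.004 m and velocity of joint chuck between -0.02 and 0.02 rad/s); the robot touches nothing.
It fails at once if the chuck is lifted more than 3 mm off its starting height (value of joint chuck_drop below -0.003 m).
It fails at once if a stud is squeezed or shoved with more than 30 N (contact force between the fingers and stud_left above 30 N or contact force between the fingers and stud_back above 30 N or contact force between the fingers and stud_right above 30 N).
It fails at once if a pot, the sanding block or the loop tool is moved more than 15 mm (distance of any of clay_pot, round_pot, sand_block, loop_tool from where it was at the start of the episode above 0.015 m).
It also fails if it takes over 48 s, if anything falls off the work surface, if the arm or the gripper's body presses on something with over 40 N, if the wrist force passes 120 N, or if a joint passes its speed limit or range.

## Working session

There is one attempt and no reset: what is moved stays moved. The work goes in short steps, Python scripts to look and compute and a tool call to move; the robot and the scene stay as the last step left them, time stands still between calls to the robot, and variables do not carry over. Pictures are saved under pics/ and viewed, at most 10 in all, crops included, and the job is handed in when it is done.

Besides the shell and the picture viewer there is one more tool, called by a JSON object that holds its "api" and its "payload", one argument or row to a line. step_arm: Moves the arm, as the interface text tells. Its arguments: {"type":"object","properties":{"linear":{"type":"array"},"delta_rot":{"type":"array"},"grip":{"type":"array"}},"required":["linear","delta_rot","grip"]}

```bash
mkdir -p pics; cat > h.py <<'E'
import numpy as np, cv2
from station import sense, capture, finish_job, silhouettes, landmark_of
def ray(c,px):
    K=np.array([[c['fx'],0,c['cx']],[0,c['fy'],c['cy']],[0,0,1.]])
    u=cv2.undistortPoints(np.array([[px]],float),K,np.array([c['k1'],0,0,0.]) )[0,0]
    M=np.array(c['world_to_cam']);R=M[:3,:3];o=-R.T@M[:3,3]
    return o,R.T@np.array([u[0],-u[1],-1])
def at_z(c,px,z):
    o,d=ray(c,px);return o+d*(z-o[2])/d[2]
def proj(c,p):
    M=np.array(c['world_to_cam']);q=M[:3,:3]@np.array(p)+M[:3,3];x,y=q[0]/-q[2],-q[1]/-q[2]
    s=1+c['k1']*(x*x+y*y);return np.array([c['fx']*x*s+c['cx'],c['fy']*y*s+c['cy']])
def save(c,n,box=None,f=1):
    im=c['img'][:,:,::-1]
    if box: im=im[box[1]:box[3],box[0]:box[2]]
    cv2.imwrite('pics/'+n,cv2.resize(im,None,fx=f,fy=f,interpolation=cv2.INTER_CUBIC))
E
python3 - <<'E'
from h import *
C={n:capture(n) for n in('scene','top')}
cv2.imwrite('pics/a.png',np.vstack([C['scene']['img'],C['top']['img']])[:,:,::-1][:, :].copy() if 0 else cv2.resize(np.vstack([C['scene']['img'],C['top']['img']])[:,:,::-1],(480,600)))
save(C['top'],'top.png')
save(C['scene'],'scene.png')
Z=dict(wheel=0,drive_pin=.096,chuck_notch=.1075,chuck_boss=.1235,stud_left=.1135,stud_back=.1135,stud_right=.1135,clay_pot=0,round_pot=0,sand_block=0,loop_tool=0)
for n,z in Z.items():
  for k in C:
    for d in landmark_of(k,n)[:4]: print(n,k,round(d['score'],2),np.round(d['point']),np.round(at_z(C[k],d['point'],z)[:2],3))
s=sense();print(s['tcp_pos'],s['ee_rot'],s['time_s'])
E
```

```text
wheel scene 0.67 [383. 237.] [0.332 0.269]
wheel scene 0.55 [313. 185.] [0.576 0.184]
wheel top 0.85 [368. 170.] [0.58  0.202]
wheel top 0.56 [342. 273.] [0.329 0.269]
drive_pin scene 0.62 [366. 210.] [0.375 0.295]
drive_pin scene 0.46 [279. 153.] [0.664 0.211]
drive_pin top 0.59 [344. 250.] [0.391 0.269]
drive_pin top 0.46 [368. 132.] [0.654 0.211]
chuck_notch scene 0.92 [332. 142.] [0.555 0.112]
chuck_notch scene 0.89 [364. 208.] [0.378 0.301]
chuck_notch top 0.79 [405. 181.] [0.541 0.131]
chuck_notch top 0.67 [341. 252.] [0.388 0.276]
chuck_boss scene 0.73 [387. 212.] [0.323 0.305]
chuck_boss scene 0.63 [309. 153.] [0.578 0.202]
chuck_boss top 0.95 [342. 279.] [0.331 0.274]
chuck_boss top 0.83 [374. 166.] [0.573 0.202]
stud_left scene 0.57 [307. 142.] [0.609 0.154]
stud_left scene 0.49 [372. 222.] [0.344 0.337]
stud_left top 0.52 [324. 268.] [0.353 0.313]
stud_left top 0.5 [395. 150.] [0.611 0.154]
stud_back scene 0.59 [405. 221.] [0.282 0.301]
stud_back top 0.62 [345. 160.] [0.589 0.264]
stud_back top 0.56 [342. 298.] [0.288 0.275]
stud_back top 0.41 [280. 206.] [0.488 0.407]
stud_right scene 0.42 [333. 156.] [0.521 0.174]
stud_right scene 0.42 [380. 205.] [0.348 0.28 ]
stud_right top 0.61 [361. 265.] [0.36  0.233]
stud_right top 0.42 [378. 191.] [0.52  0.192]
clay_pot scene 0.83 [295. 255.] [0.496 0.42 ]
clay_pot top 0.97 [282. 204.] [0.497 0.415]
round_pot scene 0.65 [255. 239.] [0.607 0.423]
round_pot top 0.9 [284. 162.] [0.601 0.409]
sand_block scene 0.68 [282. 296.] [0.462 0.53 ]
sand_block top 0.64 [236. 219.] [0.464 0.527]
loop_tool scene 0.95 [242. 269.] [0.58  0.513]
loop_tool top 0.55 [241. 174.] [0.575 0.515]
[ 0.23171431 -0.58043363  0.19395555] [[-9.28741762e-01 -3.70727312e-01 -1.55000252e-05]
 [-3.70727312e-01  9.28741762e-01 -3.75187239e-06]
 [ 1.57864423e-05  2.26176211e-06 -1.00000000e+00]] 1.2
```

View pics/top.png

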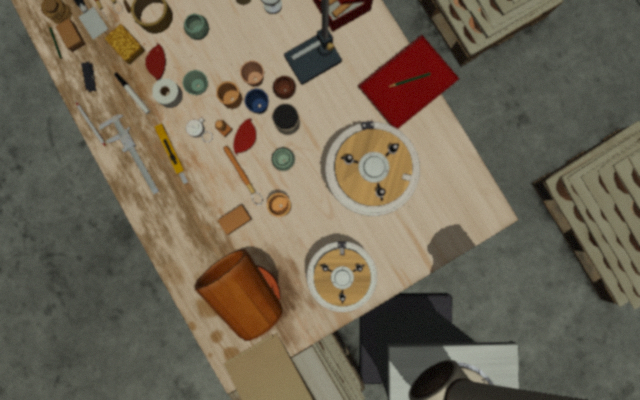

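View pics/scene.png

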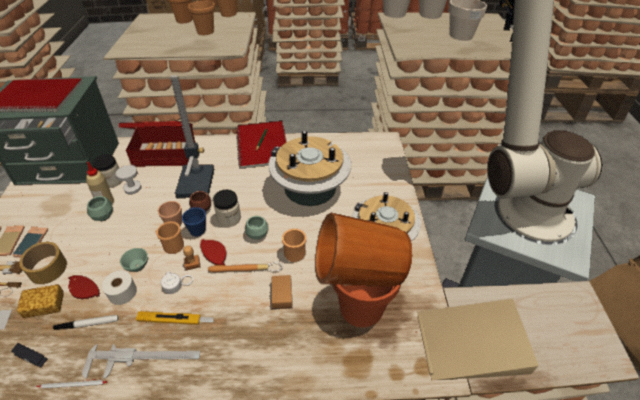

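The top picture shows two candidates: the wheel at top pixel (374,166), which is visibly larger, and the one at (342,279), which is smaller. The larger one, at about (0.575, 0.202), is meant. Its notch is near (405,178), its pin block near (368,126), and it has three dark studs. I'll confirm this in a crop.

```bash
python3 - <<'E'
from h import *
c=capture('top'); s=capture('scene')
a=cv2.resize(c['img'][110:225,315:430],(575,575),interpolation=cv2.INTER_CUBIC)
cv2.imwrite('pics/crop.png',a[:,:,::-1])
# disc size of wheel head from mask
for k,cc in(('top',c),('scene',s)):
  for d in silhouettes(k,'wheel')[:2]:
    v,u=np.nonzero(d['mask']);
    P=np.array([at_z(cc,(x,y),.091)[:2] for x,y in zip(u,v)]);print(k,'wheel',d['score'],P.min(0),P.max(0),(P.min(0)+P.max(0))/2)
  for n,z in(('chuck_boss',.1235),):
   for d in silhouettes(k,n)[:2]:
    v,u=np.nonzero(d['mask']);P=np.array([at_z(cc,(x,y),z)[:2] for x,y in zip(u,v)]);print(k,n,d['score'],len(u),P.min(0),P.max(0))
  for n in('stud_left',):
   for d in silhouettes(k,n)[:6]:
    v,u=np.nonzero(d['mask']);print(k,n,d['score'],d['point'],len(u),u.min(),u.max(),v.min(),v.max())
ax=np.array([.575,.202])
for r,th in((.077,6.5),(.097,6.5)): print(proj(c,[*(ax+r*np.array([np.cos(np.radians(th)),np.sin(np.radians(th))])),.096]))
print(proj(c,[*ax,.1235]), -np.array(c['world_to_cam'])[:3,:3].T@np.array(c['world_to_cam'])[:3,3])
E
```

```text
top wheel 0.85 [0.25521169 0.19971397] [0.41044064 0.35124665] [0.33282617 0.27548031]
top wheel 0.59 [0.46950555 0.09788552] [0.68309327 0.30839339] [0.57629941 0.20313946]
top chuck_boss 0.58 4734 [0.48839685 0.12039435] [0.65749545 0.28891307]
top chuck_boss 0.58 2533 [0.27462849 0.21434249] [0.39442441 0.33493191]
top stud_left 0.63 [393.5, 146.9] 71 388 396 143 153
top stud_left 0.37 [372.9, 166.0] 4775 334 412 128 205
scene wheel 0.91 [0.24828249 0.21716534] [0.4052954  0.32408142] [0.32678895 0.27062338]
scene wheel 0.78 [0.46468018 0.08457788] [0.6907218  0.34588941] [0.57770099 0.21523365]
scene chuck_boss 0.79 1377 [0.25794172 0.2477432 ] [0.37925686 0.34729495]
scene chuck_boss 0.57 2434 [0.4794828  0.12321531] [0.65228315 0.30673121]
scene stud_left 0.63 [307.0, 138.3] 76 302 307 131 143
scene stud_left 0.41 [371.4, 216.0] 50 370 376 212 221
scene stud_left 0.39 [310.7, 155.4] 2441 277 343 131 181
[367.84654497 133.29679265]
[366.67069066 124.6173906 ]
[373.79134369 165.35282851] [0.45162587 0.31214957 1.06216284]
```

View pics/crop.png

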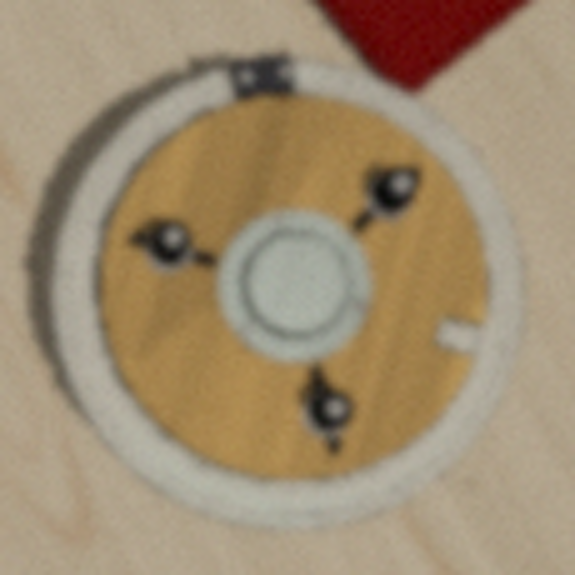

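The crop confirms it: the head measures 214 mm across and the disc about 170 mm. The pin block is at crop (262,76) and the notch at crop (459,335). Next I need exact angles and the approach pose.

```bash
cat > ang.py <<'E'
from h import *
def ang(c,px,z,ax):
    p=at_z(c,px,z)[:2]-ax; return np.round([np.degrees(np.arctan2(p[1],p[0])),1e3*np.hypot(*p)],1)
def go(ax,phi,r=.058,z=None):
    """shift in tool frame (mm) and tool-z turn (rad) to stand at polar phi with yaw phi-90"""
    s=sense();R=np.array(s['ee_rot']);f=np.radians(phi)
    t=np.array([ax[0]+r*np.cos(f),ax[1]+r*np.sin(f),s['tcp_pos'][2] if z is None else z])
    yaw=np.degrees(np.arctan2(R[1,0],R[0,0])); d=(phi-90-yaw+180)%360-180
    return t,np.round(R.T@(t-s['tcp_pos'])*1e3,1),np.round(-np.radians(d),3)
E
python3 - <<'E'
from ang import *
c=capture('top');ax=np.array([.575,.2025])
P=lambda u,v:(315+(u+.5)/5-.5,110+(v+.5)/5-.5)
print('block',ang(c,P(262,76),.1055,ax)); print('notch',ang(c,P(459,335),.1075,ax))
for u,v in((399,181),(174,238),(334,408)): print('studtop',ang(c,P(u,v),.1475,ax))
print('boss',at_z(c,P(295,285),.1235), 'disc',at_z(c,P(295,287),.1135),'head',at_z(c,P(287,293),.091))
print(go(ax,-86))
E
```

```text
block [ 6.5 94.4]
notch [-107.8   77.9]
studtop [-48.   57.2]
studtop [74.5 55.8]
studtop [-167.7   59.7]
boss [0.57227093 0.20247071 0.1235    ] disc [0.57267028 0.20131958 0.1135    ] head [0.57286283 0.2023514  0.091     ]
(array([0.57904588, 0.14464129, 0.19396605]), array([-591.4,  544.7,   -0. ]), np.float64(0.31))
```

{"api": "step_arm", "payload": {
  "linear": [
    [-20,18,0],
    [-35,32,0],
    [-35,32,0],
    [-35,32,0],
    [-35,32,0],
    [-35,32,0],
    [-35,32,0],
    [-35,32,0],
    [-35,32,0],
    [-35,32,0]
  ],
  "delta_rot": [
    [0,0,0],
    [0,0,0],
    [0,0,0],
    [0,0,0],
    [0,0,0],
    [0,0,0],
    [0,0,0],
    [0,0,0],
    [0,0,0],
    [0,0,0]
  ],
  "grip": [0,0,0,0,0,0,0,0,0,0]
}}

```text
time_s: 2.9
tcp_pos: [0.43, -0.1706, 0.1943]
ee_rot: [[-0.929, -0.371, 0.001], [-0.371, 0.929, -0.0], [-0.001, -0.001, -1.0]]
wrist_force: [0.1, 0.0, -0.7]
gripper_width: 0.018
gripper_force: 0.0
```

{"api": "step_arm", "payload": {
  "linear": [
    [-35,32,0],
    [-35,32,0],
    [-35,32,0],
    [-35,32,0],
    [-35,32,0],
    [-35,32,0],
    [-25,23,0],
    [-10,10,0],
    [0,0,0]
  ],
  "delta_rot": [
    [0,0,0],
    [0,0,0],
    [0,0,0],
    [0,0,0],
    [0,0,0],
    [0,0,0],
    [0,0,0],
    [0,0,0.17],
    [0,0,0]
  ],
  "grip": [0,0,0,0,0,0,0,0,0]
}}

```text
time_s: 4.03
tcp_pos: [0.5737, 0.1286, 0.1935]
ee_rot: [[-0.977, -0.211, -0.0], [-0.211, 0.977, -0.0], [0.001, -0.0, -1.0]]
wrist_force: [0.2, -0.4, 0.1]
gripper_width: 0.005
gripper_force: 0.0
```

```bash
python3 - <<'E'
from ang import *
print(go([.574,.2022],-78,z=.126)); s=sense(); print(s['time_s'],s['tcp_pos'],s['wrist_force'])
c=capture('scene'); save(c,'near.png',(250,90,370,190),6)
E
```

```text
(array([0.58605888, 0.14546744, 0.126     ]), array([-15.7,  13.9,  67.5]), np.float64(0.004))
4.025 [0.57367612 0.12855448 0.19353588] [ 0.15992686 -0.44589981  0.10124183]
```

View pics/near.png

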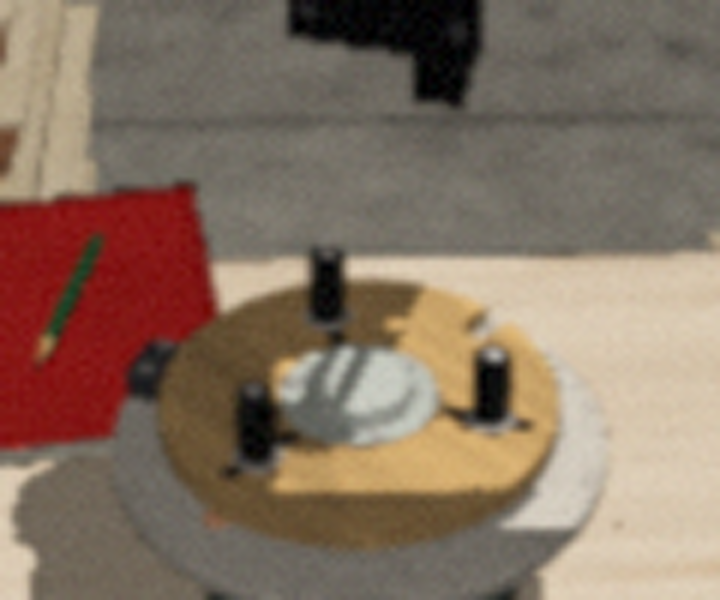

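The picture shows the shut fingertip at crop (440,100). It hangs beyond the disc, between the left stud (327,290) and the notch (485,322). I'll move over the disc and go down.

{"api": "step_arm", "payload": {
  "linear": [
    [-8,7,0],
    [-8,7,0],
    [0,0,15],
    [0,0,15],
    [0,0,15],
    [0,0,12],
    [0,0,8],
    [0,0,2.5],
    [0,0,0]
  ],
  "delta_rot": [
    [0,0,0],
    [0,0,0],
    [0,0,0],
    [0,0,0],
    [0,0,0],
    [0,0,0],
    [0,0,0],
    [0,0,0],
    [0,0,0]
  ],
  "grip": [0,0,0,0,0,0,0,0,0]
}}

```text
time_s: 5.2
tcp_pos: [0.5865, 0.1448, 0.1266]
ee_rot: [[-0.978, -0.208, 0.0], [-0.208, 0.978, 0.0], [-0.0, -0.0, -1.0]]
wrist_force: [-0.3, -0.1, 0.4]
gripper_width: 0.005
gripper_force: 0.0
```

{"api": "step_arm", "payload": {
  "linear": [
    [-4.05,0.14,0],
    [-4.05,0.14,0],
    [-4.05,0.14,0],
    [-4.05,0.14,0],
    [-4.05,0.14,0]
  ],
  "delta_rot": [
    [0,0,-0.07],
    [0,0,-0.07],
    [0,0,-0.07],
    [0,0,-0.07],
    [0,0,-0.07]
  ],
  "grip": [0,0,0,0,0]
}}

```text
time_s: 5.82
tcp_pos: [0.6055, 0.1525, 0.1272]
ee_rot: [[-0.846, -0.533, 0.001], [-0.533, 0.846, 0.001], [-0.001, -0.0, -1.0]]
wrist_force: [-0.9, 0.7, 0.7]
gripper_width: 0.004
gripper_force: 0.0
```

{"api": "step_arm", "payload": {
  "linear": [
    [-4.05,0.14,0],
    [-4.05,0.14,0],
    [-4.05,0.14,0],
    [-4.05,0.14,0],
    [-4.05,0.14,0],
    [-4.05,0.14,0],
    [-4.05,0.14,0],
    [-4.05,0.14,0],
    [-4.05,0.14,0],
    [-4.05,0.14,0]
  ],
  "delta_rot": [
    [0,0,-0.07],
    [0,0,-0.07],
    [0,0,-0.07],
    [0,0,-0.07],
    [0,0,-0.07],
    [0,0,-0.07],
    [0,0,-0.07],
    [0,0,-0.07],
    [0,0,-0.07],
    [0,0,-0.07]
  ],
  "grip": [0,0,0,0,0,0,0,0,0,0]
}}

```text
time_s: 7.08
tcp_pos: [0.6298, 0.184, 0.1272]
ee_rot: [[-0.304, -0.953, 0.001], [-0.953, 0.304, 0.001], [-0.001, -0.001, -1.0]]
wrist_force: [0.9, 0.4, -1.1]
gripper_width: 0.003
gripper_force: 0.0
```

```bash
python3 - <<'E'
from ang import *
t=np.array(sense()['tcp_pos'][:2])-[.574,.2022];print(np.degrees(np.arctan2(t[1],t[0])),np.hypot(*t))
c=capture('scene'); save(c,'near2.png',(250,90,370,190),6)
E
```

```text
-18.10940952209841 0.05871241844103469
```

View pics/near2.png

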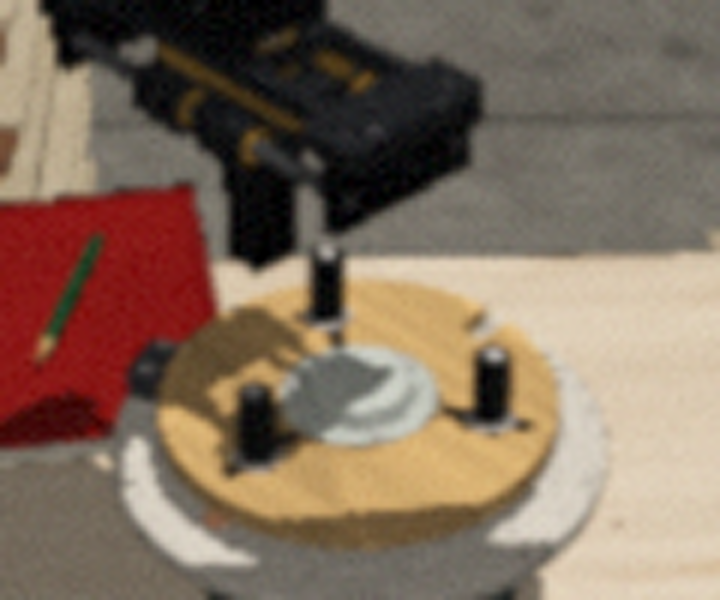

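The picture shows the stud unmoved at (327,290) and the fingertip's lower end at crop (258,265). I'll check whether that agrees with the TCP reading.

```bash
python3 - <<'E'
from ang import *
s=sense();t=np.array(s['tcp_pos']);print(s['joints'],s['time_s'],t)
for n in('scene','top'):
  c=capture(n);M=np.array(c['world_to_cam']);print(n,'cam',-M[:3,:3].T@M[:3,3],'tcp px',proj(c,t))
  for a in(-48,72,-168):
    f=np.radians(a);print(a,[np.round(proj(c,[.574+.058*np.cos(f),.2022+.058*np.sin(f),z])) for z in(.1135,.1475)])
  print('tip at crop(258,265)',[np.round(at_z(c,(250+258/6,90+265/6),z),3) for z in(.127,.16,.2)] if n=='scene' else '')
save(c,'top2.png',(315,110,430,225),5)
E
```

```text
[ 3.04076791e+01  2.78226418e+01 -1.77792891e-01  1.44663812e-02
 -6.19008311e+01 -4.79900926e+01] 7.125 [0.63002365 0.18437267 0.12714384]
scene cam [0.15117195 0.95036632 0.7979673 ] tcp px [294.29510143 142.0926042 ]
-48 [array([305., 143.]), array([305., 133.])]
72 [array([293., 166.]), array([292., 156.])]
-168 [array([332., 160.]), array([332., 150.])]
tip at crop(258,265) [array([0.651, 0.155, 0.127]), array([0.627, 0.195, 0.16 ]), array([0.597, 0.242, 0.2  ])]
top cam [0.45162587 0.31214957 1.06216284] tcp px [381.55765828 139.96381301]
-48 [array([392., 149.]), array([395., 146.])]
72 [array([348., 159.]), array([349., 156.])]
-168 [array([379., 192.]), array([381., 191.])]
tip at crop(258,265)
```

View pics/top2.png

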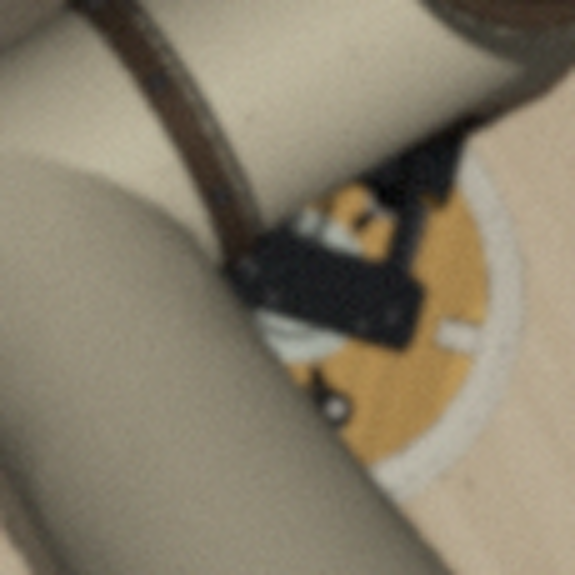

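```bash
python3 - <<'E'
from ang import *
c=capture('scene')
print('first: tcp',proj(c,[.5737,.1286,.1935]),'seen',250+440/6,90+103/6)
for z in(.127,.14,.15,.155,.16,.19,.21): print(z,proj(c,[.630,.1844,z]),proj(c,[.5737,.1286,z+.067]))
s=sense();R=np.array(s['ee_rot']);t=np.array(s['tcp_pos'])
im=c['img'].copy();B=5
im=cv2.resize(im[80:180,240:380],None,fx=B,fy=B,interpolation=cv2.INTER_CUBIC)
def P(l): 
  q=(proj(c,t+R@np.array(l)/1e3)-[240,80])*B; return tuple(int(v) for v in q)
def box(hx,hy,z0,z1,col):
  for z in(z0,z1):
    cv2.polylines(im,[np.array([P([a*hx,b*hy,z]) for a,b in((1,1),(1,-1),(-1,-1),(-1,1))])],1,col,1)
  for a in(1,-1):
    for b in(1,-1): cv2.line(im,P([a*hx,b*hy,z0]),P([a*hx,b*hy,z1]),col,1)
box(9.5,15,0,-70,(0,255,0)); box(37.5,95,-70,-71,(0,255,255)); box(95,37.5,-70,-71,(255,0,255))
im=np.clip(im.astype(int)+40,0,255).astype(np.uint8)
cv2.imwrite('pics/ov.png',im[:,:,::-1])
E
```

```text
first: tcp [323.58900416 115.83570281] seen 323.3333333333333 107.16666666666667
0.127 [294.29953913 142.14512802] [323.59117176 115.66949584]
0.14 [294.12264319 138.0996603 ] [323.6479739  111.31291992]
0.15 [293.98496285 134.9445137 ] [323.69225705 107.91503733]
0.155 [293.91559321 133.35263292] [323.7145933  106.20066325]
0.16 [293.84586791 131.75111506] [323.73706058 104.47589756]
0.19 [293.41993537 121.9354028 ] [323.87466778  93.90468137]
0.21 [293.12861402 115.18916814] [323.96914532  86.63931883]
```

View pics/ov.png

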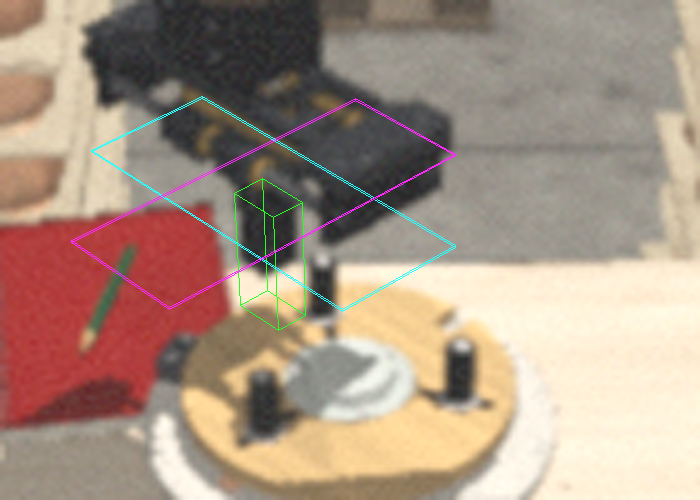

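The overlay shows the visible fingertip ends about 25 mm above the reported TCP, and both views agree. It therefore passed over the stud without touching it. I'll go back behind the left stud and lower by the difference.

{"api": "step_arm", "payload": {
  "linear": [
    [6.06,0.32,0],
    [6.06,0.32,0],
    [6.06,0.32,0],
    [6.06,0.32,0],
    [6.06,0.32,0],
    [6.06,0.32,0],
    [6.06,0.32,0],
    [6.06,0.32,0],
    [6.06,0.32,0],
    [6.06,0.32,0]
  ],
  "delta_rot": [
    [0,0,0.105],
    [0,0,0.105],
    [0,0,0.105],
    [0,0,0.105],
    [0,0,0.105],
    [0,0,0.105],
    [0,0,0.105],
    [0,0,0.105],
    [0,0,0.105],
    [0,0,0.105]
  ],
  "grip": [0,0,0,0,0,0,0,0,0,0]
}}

```text
time_s: 8.52
tcp_pos: [0.5862, 0.1446, 0.1268]
ee_rot: [[-0.979, -0.204, 0.0], [-0.204, 0.979, 0.0], [-0.0, 0.0, -1.0]]
wrist_force: [-0.5, 0.8, -0.3]
gripper_width: 0.007
gripper_force: 0.0
```

{"api": "step_arm", "payload": {
  "linear": [
    [0,0,0],
    [0,0,6],
    [0,0,6],
    [0,0,5],
    [0,0,3],
    [0,0,2],
    [0,0,0]
  ],
  "delta_rot": [
    [0,0,0],
    [0,0,0],
    [0,0,0],
    [0,0,0],
    [0,0,0],
    [0,0,0],
    [0,0,0]
  ],
  "grip": [0,0,0,0,0,0,0]
}}

```text
time_s: 9.4
tcp_pos: [0.5863, 0.1448, 0.1043]
ee_rot: [[-0.978, -0.208, -0.0], [-0.208, 0.978, -0.0], [0.0, -0.0, -1.0]]
wrist_force: [0.5, -0.7, -0.4]
gripper_width: 0.006
gripper_force: 0.0
```

```bash
python3 - <<'E'
from ang import *
print(go([.574,.2022],-78)); c=capture('scene'); print(proj(c,sense()['tcp_pos']))
save(c,'near3.png',(265,100,365,180),6)
E
```

```text
(array([0.58605888, 0.14546744, 0.10432932]), array([ 0.1,  0.7, -0. ]), np.float64(0.0))
[316.18420177 145.76216341]
```

View pics/near3.png

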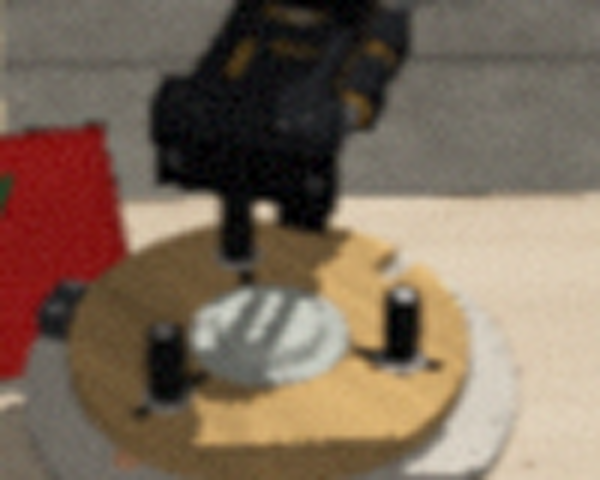

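The fingertip's end is now at crop (305,228), beside the left stud (237,230), and there is no contact force. I'll push along the arc.

{"api": "step_arm", "payload": {
  "linear": [
    [-3.04,0.08,0],
    [-3.04,0.08,0],
    [-3.04,0.08,0],
    [-3.04,0.08,0],
    [-3.04,0.08,0],
    [-3.04,0.08,0]
  ],
  "delta_rot": [
    [0,0,-0.0524],
    [0,0,-0.0524],
    [0,0,-0.0524],
    [0,0,-0.0524],
    [0,0,-0.0524],
    [0,0,-0.0524]
  ],
  "grip": [0,0,0,0,0,0]
}}

```text
time_s: 10.2
tcp_pos: [0.6027, 0.1508, 0.1046]
ee_rot: [[-0.865, -0.502, -0.002], [-0.502, 0.865, -0.001], [0.002, -0.0, -1.0]]
wrist_force: [-0.9, -2.2, -0.3]
gripper_width: 0.003
gripper_force: 0.8
```

{"api": "step_arm", "payload": {
  "linear": [
    [-4.05,0.14,0],
    [-4.05,0.14,0],
    [-4.05,0.14,0],
    [-4.05,0.14,0],
    [-4.05,0.14,0],
    [-4.05,0.14,0],
    [-4.05,0.14,0]
  ],
  "delta_rot": [
    [0,0,-0.07],
    [0,0,-0.07],
    [0,0,-0.07],
    [0,0,-0.07],
    [0,0,-0.07],
    [0,0,-0.07],
    [0,0,-0.07]
  ],
  "grip": [0,0,0,0,0,0,0]
}}

```text
time_s: 11.08
tcp_pos: [0.6231, 0.1702, 0.1046]
ee_rot: [[-0.526, -0.85, -0.001], [-0.85, 0.526, -0.001], [0.002, 0.0, -1.0]]
wrist_force: [-1.3, -1.9, 0.2]
gripper_width: 0.003
gripper_force: 0.8
```

```bash
cat > chk.py <<'E'
from ang import *
ax=[.574,.2022]
s=sense();t=np.array(s['tcp_pos'][:2])-ax;print('tool',np.degrees(np.arctan2(t[1],t[0])),np.hypot(*t),s['tcp_pos'][2],s['wrist_force'],s['time_s'])
for k in('scene','top'):
  c=capture(k)
  for n,z in(('chuck_notch',.1075),('stud_left',.1135),('stud_back',.1135),('stud_right',.1135)):
    for d in landmark_of(k,n)[:3]:
      a=ang(c,d['point'],z,ax)
      if 40<a[1]<95: print(k,n,round(d['score'],2),a)
E
python3 chk.py
```

```text
tool -33.10974984907348 0.0586536975922981 0.10459384778002233 [-1.27458029 -1.90712458  0.22927876] 11.075
scene chuck_notch 0.6 [-75.2  91.6]
scene stud_left 0.55 [-9.7 53. ]
scene stud_back 0.46 [96.6 52.1]
scene stud_right 0.4 [-131.6   64.5]
top chuck_notch 0.6 [-77.5  78. ]
top stud_right 0.58 [-127.8   57.1]
```

The stud is moving under about 2 N and the notch is near -76°. Carrying on.

{"api": "step_arm", "payload": {
  "linear": [
    [-4.05,0.14,0],
    [-4.05,0.14,0],
    [-4.05,0.14,0],
    [-4.05,0.14,0],
    [-4.05,0.14,0],
    [-4.05,0.14,0],
    [-4.05,0.14,0],
    [-4.05,0.14,0],
    [-4.05,0.14,0],
    [-4.05,0.14,0]
  ],
  "delta_rot": [
    [0,0,-0.07],
    [0,0,-0.07],
    [0,0,-0.07],
    [0,0,-0.07],
    [0,0,-0.07],
    [0,0,-0.07],
    [0,0,-0.07],
    [0,0,-0.07],
    [0,0,-0.07],
    [0,0,-0.07]
  ],
  "grip": [0,0,0,0,0,0,0,0,0,0]
}}

```text
time_s: 12.82
tcp_pos: [0.6319, 0.2095, 0.1045]
ee_rot: [[0.145, -0.989, 0.0], [-0.989, -0.145, -0.0], [0.001, -0.0, -1.0]]
wrist_force: [0.0, -2.4, 1.6]
gripper_width: 0.008
gripper_force: 0.9
```

{"api": "step_arm", "payload": {
  "linear": [
    [-4.05,0.14,0],
    [-4.05,0.14,0],
    [-4.05,0.14,0],
    [-4.05,0.14,0],
    [-4.05,0.14,0],
    [-4.05,0.14,0],
    [-4.05,0.14,0]
  ],
  "delta_rot": [
    [0,0,-0.07],
    [0,0,-0.07],
    [0,0,-0.07],
    [0,0,-0.07],
    [0,0,-0.07],
    [0,0,-0.07],
    [0,0,-0.07]
  ],
  "grip": [0,0,0,0,0,0,0]
}}

```text
time_s: 13.7
tcp_pos: [0.6218, 0.2358, 0.1047]
ee_rot: [[0.594, -0.805, 0.002], [-0.805, -0.594, 0.0], [0.001, -0.001, -1.0]]
wrist_force: [1.2, -1.0, -0.6]
gripper_width: 0.005
gripper_force: 0.9
```

```bash
python3 chk.py; python3 - <<'E'
from h import *
a=capture('top');b=capture('scene')
f=lambda c,x,y:cv2.resize(c['img'][y:y+115,x:x+80],None,fx=5,fy=5,interpolation=cv2.INTER_CUBIC)
cv2.imwrite('pics/two.png',np.hstack([f(a,330,110),f(b,268,90)])[:,:,::-1])
E
```

```text
tool 35.07850644451957 0.05839284385001601 0.10467756175345333 [ 1.24388142 -1.04319128 -0.55882696] 13.7
scene chuck_notch 0.87 [-10.2  78.9]
scene stud_left 0.63 [59. 52.]
scene stud_back 0.59 [175.2  51.4]
scene stud_right 0.56 [-73.6  50.7]
top chuck_notch 0.64 [-1.5 75.2]
top stud_back 0.65 [179.6  60.4]
```

View pics/two.png

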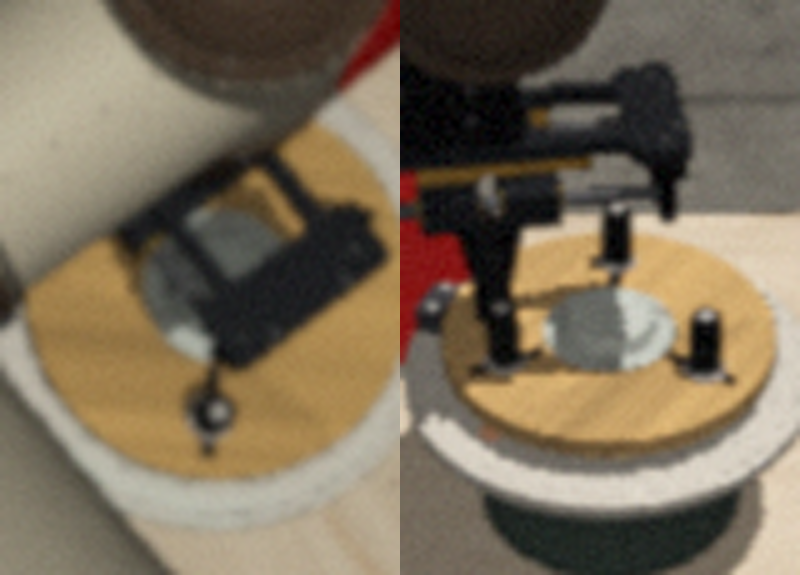

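Left is the top view, with the back stud at (210,410). Right is the scene view, with the pushed left stud at (500,330) and the pin block at (435,308). The notch is about 13° short. I'll push 9° more, then withdraw for a clear look.

{"api": "step_arm", "payload": {
  "linear": [
    [-3.04,0.08,0],
    [-3.04,0.08,0],
    [-3.04,0.08,0],
    [0,0,0],
    [3.04,0.08,0],
    [6.1,0.3,0],
    [0,0,-15],
    [0,0,-30],
    [0,0,-30]
  ],
  "delta_rot": [
    [0,0,-0.0524],
    [0,0,-0.0524],
    [0,0,-0.0524],
    [0,0,0],
    [0,0,0.0524],
    [0,0,0.105],
    [0,0,0],
    [0,0,0],
    [0,0,0]
  ],
  "grip": [0,0,0,0,0,0,0,0,0]
}}

```text
time_s: 15.42
tcp_pos: [0.6211, 0.2359, 0.1814]
ee_rot: [[0.593, -0.805, 0.001], [-0.805, -0.593, 0.0], [0.0, -0.001, -1.0]]
wrist_force: [-0.2, 0.5, 0.5]
gripper_width: 0.007
gripper_force: 0.0
```

```bash
python3 - <<'E'
from ang import *
s=sense();R=np.array(s['ee_rot']);print(s['tcp_pos'],R.T@(np.array([.52,-.12,s['tcp_pos'][2]])-s['tcp_pos'])*1e3)
E
```

```text
[0.62109761 0.23594923 0.18141536] [ 2.26634193e+02  2.92502118e+02 -1.91302385e-01]
```

{"api": "step_arm", "payload": {
  "linear": [
    [20,25,0],
    [30,39,0],
    [30,39,0],
    [30,39,0],
    [30,39,0],
    [30,39,0],
    [30,39,0],
    [20,25,0],
    [7,8,0]
  ],
  "delta_rot": [
    [0,0,0],
    [0,0,0],
    [0,0,0],
    [0,0,0],
    [0,0,0],
    [0,0,0],
    [0,0,0],
    [0,0,0],
    [0,0,0]
  ],
  "grip": [0,0,0,0,0,0,0,0,0]
}}

```text
time_s: 16.55
tcp_pos: [0.5198, -0.1213, 0.1807]
ee_rot: [[0.591, -0.807, 0.002], [-0.807, -0.591, 0.0], [0.001, -0.002, -1.0]]
wrist_force: [-0.2, -0.0, -0.2]
gripper_width: 0.004
gripper_force: 0.0
```

```bash
python3 chk.py; python3 - <<'E'
from h import *
a=capture('top');b=capture('scene')
f=lambda c,x,y:cv2.resize(c['img'][y:y+100,x:x+100],None,fx=4,fy=4,interpolation=cv2.INTER_CUBIC)
g=np.hstack([f(a,323,115),f(b,260,100)])[:,:,::-1]
cv2.imwrite('pics/two2.png',g)
E
```

```text
tool -99.51369809242809 0.32805662922581774 0.1807316323813987 [-0.18034855 -0.00883034 -0.21348616] 16.55
scene chuck_notch 0.67 [-2.2 70.5]
scene chuck_notch 0.37 [-56.9  60.8]
scene stud_left 0.49 [68.2 53. ]
scene stud_left 0.31 [10.  85.2]
scene stud_back 0.39 [-172.5   56.7]
scene stud_right 0.49 [-47.8  59.6]
top chuck_notch 0.58 [ 3.6 70. ]
top stud_left 0.42 [63.1 52.2]
top stud_left 0.2 [10.1 76. ]
top stud_back 0.44 [-178.1   58.7]
top stud_right 0.49 [-54.5  62.6]
```

View pics/two2.png

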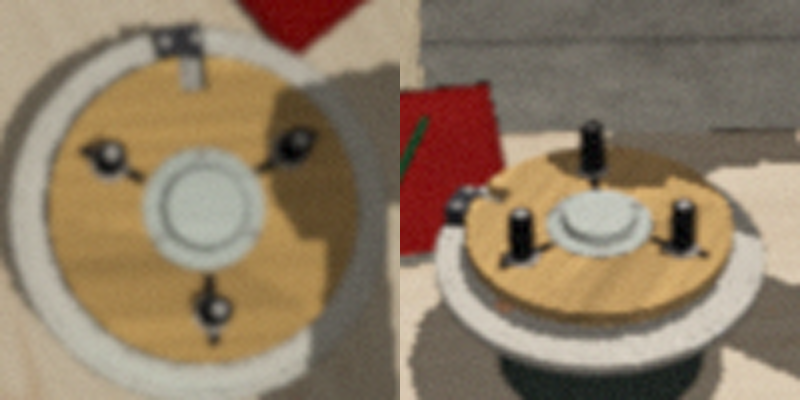

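The clear view (left: top) has the notch at crop (192,73) and the block at (178,42). The notch is a few degrees short, clockwise of the pin. I'll unwrap the picture around the axis to get the angle.

```bash
cat > unw.py <<'E'
from ang import *
c=capture('top');im=c['img'].astype(np.float32)
def prof(ax,rs,z,A):
    m=np.array([[proj(c,[ax[0]+r*np.cos(a),ax[1]+r*np.sin(a),z]) for a in np.radians(A)] for r in rs]).astype(np.float32)
    return cv2.remap(im,m[...,0],m[...,1],cv2.INTER_LINEAR).mean(0)
# axis from disc: wood mask centroid
w=[d for d in silhouettes('top','chuck_boss') if d['mask'].sum()>3500]
for d in w[:1]:
    v,u=np.nonzero(d['mask']);(x,y),r=cv2.minEnclosingCircle(np.c_[u,v].astype(np.float32));print('disc centre',at_z(c,(x,y),.1135),r)
A=np.arange(-16,24,1.)
for ax in((.574,.2022),(.5725,.2018)):
    n=prof(ax,np.arange(.070,.082,.002),.1135,A);sat=n.max(1)-n.min(1)
    wt=np.clip(np.median(sat)-15-sat,0,None);wt[(A<-12)|(A>20)]=0;print('notch',(wt*A).sum()/wt.sum(),'sat',sat.astype(int))
    b=prof(ax,np.arange(.092,.104,.002),.1055,A).mean(1);wt=np.clip(130-b,0,None);print('block',(wt*A).sum()/wt.sum(),b.astype(int))
E
python3 unw.py
```

```text
disc centre [0.57112059 0.2022267  0.1135    ] 40.292972564697266
notch 3.250729573717769 sat [88 89 90 90 89 90 90 91 91 90 89 84 78 67 52 34 24 17 16 16 16 17 21 29
 42 58 72 82 87 88 90 89 89 88 88 87 87 87 88 89]
block 6.983934956829515 [164 167 167 166 164 164 165 166 168 169 170 167 162 151 134 116 101  89
  77  67  59  56  55  58  65  77  88  92  86  79  83 105 130 149 158 161
 162 161 160 160]
notch 3.5397963105393995 sat [88 89 89 89 89 89 90 90 90 90 88 85 80 70 57 40 27 19 18 17 17 18 20 28
 39 55 68 80 86 88 89 89 88 88 88 87 87 87 88 89]
block 6.986543945094235 [164 166 168 167 166 165 166 167 168 169 170 169 164 153 136 116 100  88
  77  65  57  54  53  55  62  74  85  90  85  78  83 106 133 153 162 165
 166 165 164 164]
```

The notch is 3.8° short. I'll retrace the path, repeat the push and go 3.8° further than the last stop.

{"api": "step_arm", "payload": {
  "linear": [
    [-20,-25,0],
    [-30,-39,0],
    [-30,-39,0],
    [-30,-39,0],
    [-30,-39,0],
    [-30,-39,0],
    [-30,-39,0],
    [-20,-25,0],
    [-7,-8,0],
    [0,0,0]
  ],
  "delta_rot": [
    [0,0,0],
    [0,0,0],
    [0,0,0],
    [0,0,0],
    [0,0,0],
    [0,0,0],
    [0,0,0],
    [0,0,0],
    [0,0,0],
    [0,0,0]
  ],
  "grip": [0,0,0,0,0,0,0,0,0,0]
}}

```text
time_s: 18.5
tcp_pos: [0.6208, 0.2358, 0.179]
ee_rot: [[0.592, -0.806, -0.001], [-0.806, -0.592, -0.001], [-0.0, 0.001, -1.0]]
wrist_force: [-0.1, -0.0, 0.3]
gripper_width: 0.008
gripper_force: 0.0
```

{"api": "step_arm", "payload": {
  "linear": [
    [0,0,30],
    [0,0,30],
    [0,0,15],
    [0,0,0],
    [-3.04,0.08,0],
    [-3.04,0.08,0],
    [-3.04,0.08,0],
    [0,0,0]
  ],
  "delta_rot": [
    [0,0,0],
    [0,0,0],
    [0,0,0],
    [0,0,0],
    [0,0,-0.0524],
    [0,0,-0.0524],
    [0,0,-0.0524],
    [0,0,0]
  ],
  "grip": [0,0,0,0,0,0,0,0]
}}

```text
time_s: 19.5
tcp_pos: [0.616, 0.2429, 0.1063]
ee_rot: [[0.71, -0.704, 0.003], [-0.704, -0.71, 0.001], [0.001, -0.003, -1.0]]
wrist_force: [1.0, -0.2, -0.0]
gripper_width: 0.002
gripper_force: 0.1
```

{"api": "step_arm", "payload": {
  "linear": [
    [-1.3,0.02,0],
    [-1.3,0.02,0],
    [-1.3,0.02,0],
    [0,0,0]
  ],
  "delta_rot": [
    [0,0,-0.022],
    [0,0,-0.022],
    [0,0,-0.022],
    [0,0,0]
  ],
  "grip": [0,0,0,0]
}}

```text
time_s: 20.0
tcp_pos: [0.6123, 0.2452, 0.1046]
ee_rot: [[0.756, -0.655, 0.0], [-0.655, -0.756, -0.0], [0.0, 0.0, -1.0]]
wrist_force: [1.9, -0.6, 0.9]
gripper_width: 0.006
gripper_force: 0.8
```

{"api": "step_arm", "payload": {
  "linear": [
    [3.04,0.08,0],
    [6.1,0.3,0],
    [0,0,-15],
    [0,0,-30],
    [0,0,-30],
    [0,0,0]
  ],
  "delta_rot": [
    [0,0,0.0524],
    [0,0,0.105],
    [0,0,0],
    [0,0,0],
    [0,0,0],
    [0,0,0]
  ],
  "grip": [0,0,0,0,0,0]
}}

```text
time_s: 20.75
tcp_pos: [0.6202, 0.24, 0.1837]
ee_rot: [[0.645, -0.764, 0.006], [-0.764, -0.645, 0.004], [0.001, -0.007, -1.0]]
wrist_force: [0.3, 0.8, 0.0]
gripper_width: 0.004
gripper_force: 0.0
```

```bash
python3 unw.py | cut -c1-90; python3 - <<'E'
from ang import *
s=sense();R=np.array(s['ee_rot']);print(s['time_s'],s['tcp_pos'],R.T@(np.array([.573,.202,s['tcp_pos'][2]])-s['tcp_pos'])*1e3)
E
```

```text
notch nan sat [15 12 11 12 11 10 10 11 12 12 12 14 14 14 15 17 18 18 19 20 20 21 21 22
 22 23 23 22 22 22 23 24 23 24 25 25 25 25 24 25]
block -12.826813416263798 [ 87  92  98 103 107 111 114 117 119 124 126 128 129 131 133 135
 138 139 142 142 143 145 146 146 146 146 148 149 150 150 150 150 151 151
 152 153 153 153]
notch nan sat [21 16 13 11 11 10  8  8 10 11 11 12 13 13 13 15 16 17 18 19 19 20 20 21
 21 22 22 22 22 22 22 23 23 23 24 25 24 24 24 24]
block -12.376460845055332 [ 80  86  91  97 102 106 111 113 116 119 123 125 127 128 130 133
 137 137 140 140 141 143 144 144 145 145 146 148 148 149 149 150 150 151
 151 151 152 152]
20.85 [0.61821057 0.23908898 0.17983111] [-7.64528571e-01  5.84722390e+01 -3.03649238e-02]unw.py:13: RuntimeWarning: invalid value encountered in scalar divide
  wt=np.clip(np.median(sat)-15-sat,0,None);wt[(A<-12)|(A>20)]=0;print('notch',(wt*A).sum()/wt.sum(),'sat',sat.astype(int))
```

The arm blocks the camera here, as expected. The tool is 58.5 mm from the axis along its y, so I'll go over the boss and press slowly while watching the force.

{"api": "step_arm", "payload": {
  "linear": [
    [0,20,0],
    [0,28,0],
    [0,10.5,0],
    [0,0,25],
    [0,0,25],
    [0,0,15],
    [0,0,6],
    [0,0,0]
  ],
  "delta_rot": [
    [0,0,0],
    [0,0,0],
    [0,0,0],
    [0,0,0],
    [0,0,0],
    [0,0,0],
    [0,0,0],
    [0,0,0]
  ],
  "grip": [0,0,0,0,0,0,0,0]
}}

```text
time_s: 21.85
tcp_pos: [0.5741, 0.2013, 0.1084]
ee_rot: [[0.644, -0.765, 0.0], [-0.765, -0.644, -0.0], [0.0, 0.0, -1.0]]
wrist_force: [0.3, -0.4, 0.9]
gripper_width: 0.005
gripper_force: 0.0
```

{"api": "step_arm", "payload": {
  "linear": [
    [0,0,2],
    [0,0,2],
    [0,0,2],
    [0,0,2],
    [0,0,1],
    [0,0,0]
  ],
  "delta_rot": [
    [0,0,0],
    [0,0,0],
    [0,0,0],
    [0,0,0],
    [0,0,0],
    [0,0,0]
  ],
  "grip": [0,0,0,0,0,0]
}}

```text
time_s: 22.6
tcp_pos: [0.5738, 0.2011, 0.0993]
ee_rot: [[0.643, -0.765, -0.0], [-0.765, -0.643, -0.0], [-0.0, 0.0, -1.0]]
wrist_force: [0.5, -0.2, 0.1]
gripper_width: 0.007
gripper_force: 0.0
```

{"api": "step_arm", "payload": {
  "linear": [
    [0,0,1],
    [0,0,1],
    [0,0,1],
    [0,0,0]
  ],
  "delta_rot": [
    [0,0,0],
    [0,0,0],
    [0,0,0],
    [0,0,0]
  ],
  "grip": [0,0,0,0]
}}

```text
time_s: 23.1
tcp_pos: [0.5738, 0.2011, 0.0963]
ee_rot: [[0.643, -0.766, -0.0], [-0.766, -0.643, -0.0], [-0.0, 0.0, -1.0]]
wrist_force: [-0.1, -0.2, -0.2]
gripper_width: -0.0
gripper_force: 0.0
```

{"api": "step_arm", "payload": {
  "linear": [
    [0,0,1],
    [0,0,1],
    [0,0,0]
  ],
  "delta_rot": [
    [0,0,0],
    [0,0,0],
    [0,0,0]
  ],
  "grip": [0,0,0]
}}

```text
time_s: 23.48
tcp_pos: [0.574, 0.2012, 0.0949]
ee_rot: [[0.644, -0.765, 0.0], [-0.765, -0.644, 0.0], [0.0, -0.0, -1.0]]
wrist_force: [-1.5, 0.1, 3.9]
gripper_width: 0.007
gripper_force: 1.8
```

Contact with the boss is at about 0.095. I'll press further in small steps.

{"api": "step_arm", "payload": {
  "linear": [
    [0,0,1],
    [0,0,1],
    [0,0,1],
    [0,0,0]
  ],
  "delta_rot": [
    [0,0,0],
    [0,0,0],
    [0,0,0],
    [0,0,0]
  ],
  "grip": [0,0,0,0]
}}

```text
time_s: 23.98
tcp_pos: [0.574, 0.2011, 0.0913]
ee_rot: [[0.643, -0.765, 0.0], [-0.765, -0.643, 0.0], [0.0, -0.0, -1.0]]
wrist_force: [-0.7, -0.6, 2.4]
gripper_width: 0.006
gripper_force: 1.7
```

{"api": "step_arm", "payload": {
  "linear": [
    [0,0,1],
    [0,0,1],
    [0,0,0]
  ],
  "delta_rot": [
    [0,0,0],
    [0,0,0],
    [0,0,0]
  ],
  "grip": [0,0,0]
}}

```text
time_s: 24.35
tcp_pos: [0.574, 0.2012, 0.0893]
ee_rot: [[0.643, -0.766, 0.0], [-0.766, -0.643, 0.0], [0.0, -0.0, -1.0]]
wrist_force: [-1.1, 0.8, 2.7]
gripper_width: 0.006
gripper_force: 1.5
```

{"api": "step_arm", "payload": {
  "linear": [
    [0,0,1],
    [0,0,1],
    [0,0,1],
    [0,0,0]
  ],
  "delta_rot": [
    [0,0,0],
    [0,0,0],
    [0,0,0],
    [0,0,0]
  ],
  "grip": [0,0,0,0]
}}

```text
time_s: 24.85
tcp_pos: [0.574, 0.2012, 0.0863]
ee_rot: [[0.643, -0.765, 0.0], [-0.765, -0.643, 0.0], [0.0, -0.0, -1.0]]
wrist_force: [-0.1, 0.2, 2.6]
gripper_width: 0.005
gripper_force: 1.5
```

{"api": "step_arm", "payload": {
  "linear": [
    [0,0,1],
    [0,0,1],
    [0,0,0]
  ],
  "delta_rot": [
    [0,0,0],
    [0,0,0],
    [0,0,0]
  ],
  "grip": [0,0,0]
}}

```text
time_s: 25.22
tcp_pos: [0.574, 0.2012, 0.0853]
ee_rot: [[0.644, -0.765, 0.001], [-0.765, -0.644, 0.0], [0.0, -0.0, -1.0]]
wrist_force: [-1.0, 0.3, 7.2]
gripper_width: 0.006
gripper_force: 3.5
```

{"api": "step_arm", "payload": {
  "linear": [
    [0,0,1],
    [0,0,1],
    [0,0,0],
    [0,0,0]
  ],
  "delta_rot": [
    [0,0,0],
    [0,0,0],
    [0,0,0],
    [0,0,0]
  ],
  "grip": [0,0,0,0]
}}

```text
time_s: 25.72
tcp_pos: [0.5742, 0.2012, 0.0851]
ee_rot: [[0.644, -0.765, 0.002], [-0.765, -0.644, 0.0], [0.001, -0.001, -1.0]]
wrist_force: [-4.3, -0.3, 14.3]
gripper_width: 0.006
gripper_force: 7.3
```

It has hit a firm stop about 10 mm down, so the chuck is home. I'll withdraw and check from above.

{"api": "step_arm", "payload": {
  "linear": [
    [0,0,-3],
    [0,0,-15],
    [0,0,-40],
    [0,0,-45],
    [0,0,0]
  ],
  "delta_rot": [
    [0,0,0],
    [0,0,0],
    [0,0,0],
    [0,0,0],
    [0,0,0]
  ],
  "grip": [0,0,0,0,0]
}}

```text
time_s: 26.35
tcp_pos: [0.5763, 0.2023, 0.1902]
ee_rot: [[0.644, -0.765, 0.008], [-0.765, -0.644, 0.004], [0.002, -0.009, -1.0]]
wrist_force: [0.5, -0.5, 0.2]
gripper_width: 0.004
gripper_force: 0.0
```

{"api": "step_arm", "payload": {
  "linear": [
    [20,15,0],
    [35,30,0],
    [35,30,0],
    [35,30,0],
    [35,30,0],
    [35,30,0],
    [20,15,0],
    [0,0,0]
  ],
  "delta_rot": [
    [0,0,0],
    [0,0,0],
    [0,0,0],
    [0,0,0],
    [0,0,0],
    [0,0,0],
    [0,0,0],
    [0,0,0]
  ],
  "grip": [0,0,0,0,0,0,0,0]
}}

```text
time_s: 27.35
tcp_pos: [0.5729, -0.0818, 0.1839]
ee_rot: [[0.64, -0.768, -0.003], [-0.768, -0.64, -0.0], [-0.002, 0.003, -1.0]]
wrist_force: [-0.3, -0.3, -1.0]
gripper_width: 0.004
gripper_force: 0.0
```

```bash
sed -i 's/\.1135,A/.1035,A/' unw.py; python3 unw.py; python3 - <<'E'
from ang import *
s=sense();print(s['time_s'],s['tcp_pos'],s['wrist_force'])
c=capture('scene')
for n in('chuck_boss','chuck_notch'):
  for d in landmark_of('scene',n)[:2]:print(n,d, proj(c,[.574,.2022,.1235]),proj(c,[.574,.2022,.1135]))
E
```

```text
disc centre [0.57180225 0.20381875 0.1135    ] 39.083072662353516
notch 5.777768316766751 sat [46 46 47 47 48 49 49 49 48 49 49 49 49 48 47 43 38 29 21 17 15 14 13 13
 14 18 25 36 50 65 77 85 89 90 89 89 89 88 89 89]
block 0.24801554337200382 [ 85  88  88  88  87  88  88  88  89  90  89  88  86  82  78  79  82  80
  71  62  55  54  53  55  62  75  86  89  84  79  85 106 132 150 158 161
 162 162 162 162]
notch 5.979085800232874 sat [46 46 46 47 47 48 48 49 48 48 48 48 49 49 47 44 39 32 23 19 16 15 14 13
 14 18 24 35 49 64 75 84 88 89 89 89 89 88 89 89]
block 0.3523967564853387 [ 86  87  89  89  88  88  89  89  89  90  91  89  87  82  78  74  79  78
  71  63  56  53  53  54  61  73  83  88  84  78  85 107 135 155 162 165
 166 167 167 167]
27.45 [ 0.57351862 -0.07987376  0.18438053] [-0.11543636  0.85353011  1.07794398]
chuck_boss {'point': [307.9, 156.3], 'score': 0.75} [309.76984988 153.21915478] [309.8124853  156.30135928]
chuck_boss {'point': [388.8, 213.5], 'score': 0.75} [309.76984988 153.21915478] [309.8124853  156.30135928]
chuck_notch {'point': [364.8, 208.8], 'score': 0.57} [309.76984988 153.21915478] [309.8124853  156.30135928]
```

The boss is seen at row 156.3, exactly the row for a chuck fully home. The notch lies over the pin in angle. Handing in.

```bash
python3 -c "
from station import finish_job;print(finish_job())"
```

```text
the job is handed in; nothing more can be done
None
```

The chuck's notch is over the drive pin and it is pressed fully home, about 10 mm down to a firm stop; the arm was clear when I handed the job in, and no verdict came back.

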